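# Reset the breaker in the hall fuse box

### The job

The hall fuse box lies on its back, with its loose cover plate on. Lift the cover off its two pins and lay it flat, grip upwards, on the cork mat and let go of it; then push the breaker switch that leans away from the cable glands fully over, so that both switches lean towards the glands, without upsetting the other one. Finally set the cover back on both pins, lying fully home, without dropping it, and leave the other things on the table where they are.

Things in the scene. Friction and masses are not known exactly. Their poses are not given: they have to be found in the camera images.
- fuse_box: Fixed grey box on its back, 190 (x) x 120 (y) x 65 mm high. Origin: centre of its underside on the table; z up, x along its long side. Solid end blocks (x 60 to 95 and -60 to -95 mm, full width) rise to 65 mm; the cover lies on them. Between them is an open well with side walls 25 mm high. Upright 8 mm pins, 15 mm high, tapered tips, stand on the blocks at x = 77.5 and -77.5 mm, y = 0.
- glands (a point): point midway between the two short black cable glands (17 mm thick, 16 mm long, 60 mm apart) that stick out low on the box's +y long side
- pin_a (a point): tip of the pin at the box's +x end, 80 mm above the table
- pin_b (a point): tip of the pin at the box's -x end, 80 mm above the table
- cover: Loose white plate, 190 (x) x 120 (y) x 5 mm, about 0.16 kg, with 12 mm through holes at x = 77.5 and -77.5 mm, y = 0, for the 8 mm pins. Origin: centre of its underside; z up. A grip fin, 60 (x) x 12 mm (y), stands on the middle of its top, 5 to 35 mm above the underside. Starts seated: 65 mm above the box's origin, axes parallel. The same when turned half round.
- grip (a point): point in the cover's grip fin, 29 mm above the cover's underside, 6 mm below the fin's top; a place to pinch the fin across its 12 mm thickness
- mat: Thin fixed cork mat, 210 (x) x 140 (y) x 4 mm, flat on the table, on the other side of the table from the box. Origin: centre of its underside, x along its long side.
- switch_a (a joint): Angle of breaker switch a about the box's x axis, -0.5 to 0.5 rad, both hard stops: 0 upright, positive leaning to the box's +y side (towards the glands, on), negative leaning away (tripped). This one starts tripped. It stays where it is left; pushing it at its tip takes about 1 to 2 N.
- switch_b (a joint): The same for breaker switch b, which starts on (leaning to the glands) and must stay so.
- pivot_a (a point): Hinge point of switch a, in the box's well under the cover: 20 mm above the table, at x = 27 or -27 mm (it varies which), y = 0 in the box's frame. The black switch is a bar 14 mm (x) wide and 8 mm thick that reaches 38 mm from here, on a white 16 mm high breaker.
- tip_a (a point): middle of the free end of switch a
- pivot_b (a point): Hinge point of switch b, the other of the two places, 54 mm from pivot_a
- tip_b (a point): middle of the free end of switch b
- screwdriver: screwdriver, 180 mm, lying loose between the box and the mat; leave alone. Origin mid-underside
- tape_roll: loose roll of white tape, 64 mm across, 24 mm high, on the table; leave alone
- screw_jar: loose glass jar with steel cap, 56 mm across, 70 mm high, at the far side; leave alone
- wrench: wrench, 170 mm, lying loose at the left; leave alone
- socket_frame: loose white socket plate, 81 mm square, 10 mm thick, at the right; leave alone
- mug: white mug, 80 mm across, 90 mm high, at the right; leave alone
Things that resemble listed ones, but are neither listed nor needed, are in the scene too. Of the things that look like the cover, the middle-sized one is meant.

How it is judged:
By the outcome, as a careful person would: the job done as asked, in the order asked, and still so for the second after the job is handed in, with the robot touching nothing.
It also fails if it takes over 67 s, if anything falls off the work surface, if the arm or the gripper's body presses on something with over 40 N, if the wrist force passes 120 N, or if a joint passes its speed limit or range.

### The arm

A 6-joint arm with a two-finger parallel gripper is mounted at the origin on the work surface. World frame = base frame: x ahead of the robot, y to its left, z up, the work surface at z = 0. Lengths are in m, angles in rad, forces in N, time in s.
With the tool pointing down it reaches from about 0.4 to 0.825 m from the base axis. Payload 7 kg.
Tool frame: the origin (TCP) lies midway between the tips of the shut fingers; the grasp point (between the pads) lies 19 mm behind it; z points along the fingers, y is the line along which they close (so a half turn about z gives the same grasp; the last joint's range is limited). The gripper opens to 85 mm and grips with 20 to 120 N. Pads are 22 mm wide; open, the fingers measure 114 mm over their backs; the gripper's body (76 mm by 85 mm) begins 54 mm behind the grasp point. The pads swing forward as they close: fully open they stand 13 mm farther back than shut.
Start: joints at [1.522, 0.359, 0.012, 0, -1.224, -0.288], TCP at [0.223, 0.637, 0.231] pointing down, gripper open.
Joint ranges: [-3.07, 3.07], [-1.43, 2.12], [-1.02, 1.25], [-3.03, 1.67], [-3.05, -0], [-3.03, 3.03]. Speed limits (rad/s): [2.39, 2.39, 3.01, 3.14, 3.14, 3.14].

### API

Orientations are given as [roll, pitch, yaw] about the fixed x, y, z axes, in that order (R = Rz(yaw) Ry(pitch) Rx(roll)).
In Python, from workcell import * gives the robot as it stands.
- The arm moves only by the tool carry_out, never from a script. Its arguments are lists of equal length, an entry for each row: "fingers": the opening in per cent of the stroke, from 0 (shut) to 100 (fully open); "travel": the shift along the tool's x, y, z normalised to -1 to 1, where 1 is 0.3 m, a list of three; "spin": the turn about the tool's z normalised to -1 to 1, where 1 is 45 degrees. A call has 1 to 10 rows; each row shifts and turns the commanded pose from where the row before left it, along the tool's axes as they then stand; what a row does not reach is not made up. A row lasts 1/10 s, in which the tool goes at most 50 mm and 8.59 degrees, less where a joint would pass 70% of its speed; a pose out of reach is approached as far as the arm can. A call with a number of a shift or a turn outside -1 to 1 is refused whole. A call with a gripper value outside its range is refused whole. The fingers move at their own pace and stop on an object; "force" is the grip in N (left out, the last holds). Time passes only in rows, so rows that do not move let the fingers close. It gives the time, the measured TCP pose, the force, the opening and the grip force at its end, in the units of the state.
- get_state(): the state, without advancing time (a new reading comes with each control period).
- snapshot(name): name is "scene" or "top"; returns the picture (420x560x3 uint8, red, green, blue); there is no depth.
- camera_info(name): a dict with "fx", "fy", "cx", "cy" (pixels), "dist" ([k1, k2, p1, p2, k3] as OpenCV has them; the pictures are not rectified), "position" and "orientation" of the camera in the world. Camera axes: x right, y up, looking along -z (the intrinsics and any distortion apply to the point x, -y, -z); pixel columns grow to the right and rows downward; lengths in m; the calibration is good to about 2 mm. A picture is of the moment at which its call begins. camera_info takes no time and is no camera call.
- close_job(): hands the job in; it is judged then, once.
Trained networks look in the newest picture that a camera, given by its name, has taken for a name from the list of things; names that differ only in an ending like _2 or _b are one class to them, and where a whole thing is asked for, a point or a joint stands for the part that bears it (a point fixed in the world has none). Each returns a list of dicts, best first, with "p" (0 to 1); they miss things now and then, are a little off and sometimes report something else, mostly with a low value. They report only what shows in the picture. A call takes as long as a camera call. They do not tell look-alikes from the thing itself.
- boxes_of(label, camera): "bbox" ([left, top, right, bottom] in pixels, round what is visible of it).
- silhouettes(label, camera): "region" (420x560 bool, what is visible of it) and "bbox" ([left, top, right, bottom] in pixels, round what is visible of it).
- landmark_of(label, camera): "uv" ([column, row] in pixels: a listed point, or the origin of a listed thing).
The state is a dict: "time": time; "joints": joint angles; "joint_velocities": joint speeds; "tau": joint torques, N m; "ee_pos": TCP position; "ee_rot": TCP orientation; "force": force on the tool from outside, world axes, zero at the start; "wrist_torque": the same for the moment, N m; "opening": opening from 0.0 (shut) to 1.0 (fully open); "finger_force": force on a finger pad.
Only numpy, scipy, OpenCV 4.12 (cv2) and the standard library are available. Lean on these libraries where they do the work, as an engineer would, in place of code of your own. Each camera call takes 0.05 s, during which the arm holds its last target. There are 200 camera calls.

## Working session

There is one attempt and no reset: what is moved stays moved. The work goes in short steps, Python scripts to look and compute and a tool call to move; the robot and the scene stay as the last step left them, time stands still between calls to the robot, and variables do not carry over. Pictures are saved under pics/ and viewed, at most 10 in all, crops included, and the job is handed in when it is done.

Besides the shell and the picture viewer there is one more tool, called by a JSON object that holds its "method" and its "body". carry_out: Moves the arm, as the interface text tells. Scaled input: -1 to 1 covers 0.3 m each way for a shift and 45 degrees each way for a turn. Its arguments: {"type":"object","properties":{"fingers":{"type":"array"},"travel":{"type":"array"},"spin":{"type":"array"},"force":{"type":"number"}},"required":["fingers","travel","spin"]}

```bash
mkdir -p pics; cat > h.py <<'E'
from workcell import *
import numpy as np, cv2
from scipy.spatial.transform import Rotation as R
def cam(n):
    c=camera_info(n); K=np.array([[c['fx'],0,c['cx']],[0,c['fy'],c['cy']],[0,0,1.]])
    o=np.array(c['orientation'],float)
    M=o if o.shape==(3,3) else (R.from_euler('xyz',o).as_matrix() if o.size==3 else R.from_quat(o).as_matrix())
    return K,np.array(c['dist'],float),np.array(c['position']),M
def ray(n,uv,z):
    K,d,p,M=cam(n)
    u=cv2.undistortPoints(np.array(uv,float).reshape(-1,1,2),K,d).reshape(-1,2)
    D=np.c_[u[:,0],-u[:,1],-np.ones(len(u))]@M.T
    return p+D*((z-p[2])/D[:,2:])
def proj(n,P):
    K,d,p,M=cam(n); q=(np.atleast_2d(P)-p)@M; q=q*[1,-1,-1]
    return cv2.projectPoints(q,np.zeros(3),np.zeros(3),K,d)[0].reshape(-1,2)
def shot(n,f):
    im=snapshot(n); cv2.imwrite('pics/'+f+'.png',im[:,:,::-1]); return im
E
python3 - <<'E'
from h import *
np.set_printoptions(precision=3,suppress=True)
s=get_state(); print(s['time'],s['ee_pos'],s['ee_rot'],s['opening'])
for n in('scene','top'):
    print(camera_info(n)); shot(n,n+'0')
H=dict(fuse_box=0,cover=.065,mat=0,grip=.094,pin_a=.08,pin_b=.08,glands=.015,screwdriver=0,mug=0,wrench=0)
for n in('scene','top'):
    for l,z in H.items():
        for r in landmark_of(l,n)[:4]:
            print(n,l,round(r['p'],2),np.array(r['uv']),ray(n,r['uv'],z)[0])
E
cd pics; python3 -c "
import cv2,numpy as np
cv2.imwrite('both0.png',cv2.resize(np.vstack([cv2.imread('scene0.png')]),(800,600)));cv2.imwrite('top0b.png',cv2.resize(cv2.imread('top0.png'),(800,600)))"
```

```text
0.0 [0.223 0.637 0.23 ] [ 3.14  -0.    -0.337] 1.0024699108153035
{'fx': 424.5330826102261, 'fy': 424.5330826102261, 'cx': 271.7263814599147, 'cy': 204.98871087712718, 'dist': array([-0.057,  0.   ,  0.   ,  0.   ,  0.   ]), 'position': array([0.992, 0.872, 0.792]), 'orientation': array([ 0.968, -0.013,  2.647])}
{'fx': 405.4542805908767, 'fy': 405.4542805908767, 'cx': 282.09331734128017, 'cy': 214.8090302875649, 'dist': array([-0.122,  0.   ,  0.   ,  0.   ,  0.   ]), 'position': array([ 0.431, -0.009,  1.009]), 'orientation': array([ 0.08 ,  0.021, -1.578])}
scene fuse_box 0.59 [231.8 209.4] [ 0.563 -0.174  0.   ]
scene cover 0.94 [234.8 193.3] [ 0.554 -0.165  0.065]
scene cover 0.92 [393.7 256.4] [0.312 0.298 0.065]
scene mat 0.74 [300.2 275.4] [0.526 0.188 0.   ]
scene mat 0.16 [233.8 178.8] [ 0.479 -0.347  0.   ]
scene grip 0.9 [234.1 183.5] [ 0.55  -0.176  0.094]
scene grip 0.85 [389.9 250.8] [0.333 0.3   0.094]
scene grip 0.7 [309.1 165.5] [ 0.279 -0.166  0.094]
scene pin_a 0.57 [254.8 179.8] [ 0.473 -0.187  0.08 ]
scene pin_a 0.24 [234.5 211.8] [ 0.604 -0.054  0.08 ]
scene pi
[... 642 characters left out ...]
335.8] [ 0.23  -0.245  0.094]
top grip 0.87 [363.6 193.2] [ 0.552 -0.176  0.094]
top grip 0.71 [187.6 318. ] [0.272 0.226 0.094]
top grip 0.2 [215.2 207.3] [0.523 0.163 0.094]
top pin_a 0.72 [442.  237.7] [ 0.449 -0.359  0.08 ]
top pin_b 0.72 [442.  237.7] [ 0.449 -0.359  0.08 ]
top glands 0.59 [331.4 201.9] [ 0.542 -0.11   0.015]
top screwdriver 0.94 [287.  164.1] [ 0.64  -0.001  0.   ]
top screwdriver 0.7 [277.7 115.5] [0.768 0.022 0.   ]
top mug 0.85 [452.8 173.5] [ 0.614 -0.425  0.   ]
top mug 0.27 [359.4 195.3] [ 0.559 -0.182  0.   ]
top wrench 0.82 [123.6 212.8] [0.521 0.419 0.   ]
top wrench 0.67 [366.8 224.6] [ 0.486 -0.199  0.   ]
top wrench 0.37 [441.1 238.9] [ 0.448 -0.387  0.   ]
```

View pics/both0.png

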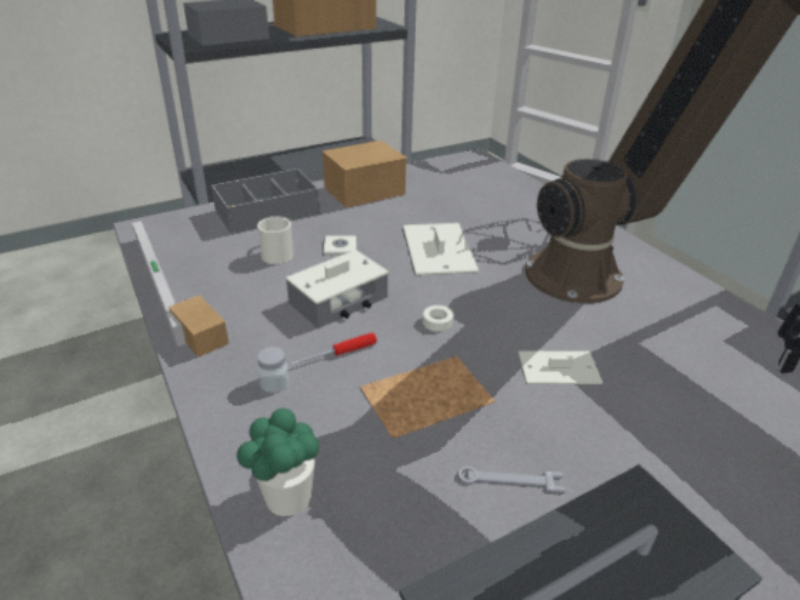

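View pics/top0b.png

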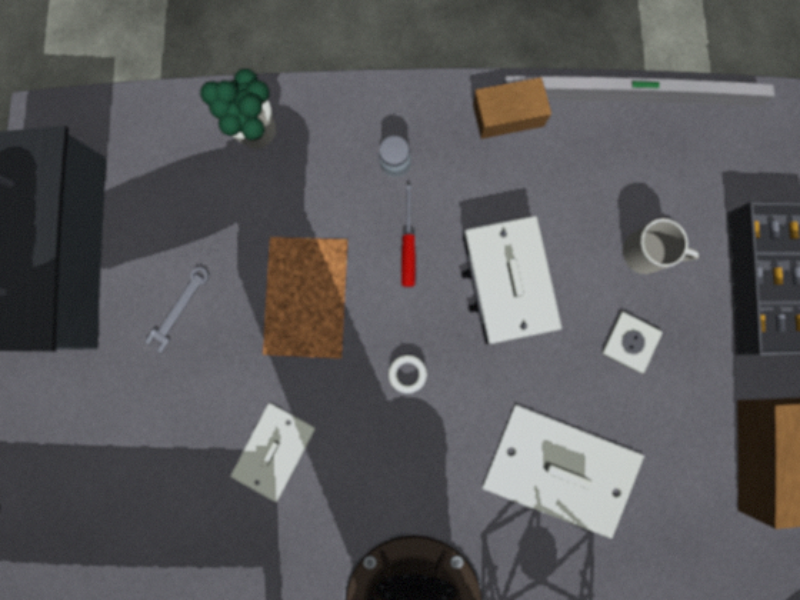

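The scene view shows the box with its cover (grip at about 337,268) between the screwdriver and the mug. The top view shows the same cover with its pins at about (503,233) and (523,324), the glands on the left (world +y), the mat at (306,297), and the larger and smaller covers as decoys.

```bash
python3 - <<'E'
from h import *
np.set_printoptions(precision=4,suppress=True)
def rect(n,m,z):
    c=max(cv2.findContours(m.astype(np.uint8),0,1)[0],key=cv2.contourArea).reshape(-1,2)
    w=ray(n,c,z)[:,:2]; (cx,cy),(a,b),t=cv2.minAreaRect((w*1000).astype(np.float32)); return (round(cx,1),round(cy,1)),(round(a),round(b)),round(t,1)
im={n:snapshot(n) for n in('top','scene')}
for n in('top','scene'):
    for l,z in(('cover',.07),('mat',.004)):
        for r in silhouettes(l,n)[:3]: print(n,l,round(r['p'],2),r['bbox'],rect(n,r['region'],z))
# dark pin dots on cover, top
g=cv2.cvtColor(im['top'],cv2.COLOR_RGB2GRAY).astype(float)
for u,v in((352,163),(366,227)):
    p=g[v-7:v+8,u-7:u+8]; w=np.clip(170-p,0,None); yy,xx=np.mgrid[v-7:v+8,u-7:u+8]
    uv=[(w*xx).sum()/w.sum(),(w*yy).sum()/w.sum()]; print(uv,p.min(),p.max(),ray('top',uv,.074))
for z in (.07,): print(proj('top',[[.554,-.167,.1]]))
E
```

```text
top cover 0.66 [338.1, 287.6, 451.3, 375.8] ((236.9, -245.6), (229, 146), 68.3)
top cover 0.57 [324.2, 152.9, 394.1, 240.8] ((550.0, -168.8), (190, 123), 11.4)
top cover 0.57 [162.1, 280.5, 218.7, 349.9] ((271.3, 225.3), (89, 138), 62.3)
top mat 0.73 [184.7, 168.7, 241.1, 252.8] ((533.3, 185.7), (144, 211), 87.4)
scene cover 0.79 [202.5, 179.1, 267.8, 213.4] ((550.1, -163.1), (203, 125), 11.1)
scene cover 0.69 [362.7, 245.3, 420.0, 273.3] ((323.8, 301.3), (89, 134), 62.3)
scene cover 0.63 [282.8, 157.8, 332.9, 189.8] ((290.3, -163.7), (226, 144), 67.4)
scene mat 0.86 [253.1, 249.8, 345.6, 307.6] ((531.7, 189.0), (144, 211), 87.1)
scene mat 0.28 [198.9, 191.8, 275.9, 225.8] ((548.7, -158.6), (182, 238), 71.0)
[np.float64(351.0601092896175), np.float64(161.72882513661202)] 81.0 210.0 [[ 0.6293 -0.1518  0.074 ]]
[np.float64(366.00353857041756), np.float64(227.49398443029017)] 71.0 210.0 [[ 0.4749 -0.1829  0.074 ]]
[[360.2691 192.028 ]]
```

{"method": "carry_out", "body": {"fingers": [100, 100, 100, 100, 100, 100, 100, 100, 100, 100], "travel": [[0, 0, 0], [0, 0, 0], [0, 0, 0], [0, 0, 0], [0.03, 0.158, 0], [0.03, 0.158, 0], [0.03, 0.158, 0], [0.03, 0.158, 0], [0.03, 0.158, 0], [0.03, 0.158, 0]], "spin": [-0.17, -0.17, -0.17, -0.17, 0, 0, 0, 0, 0, 0]}}

```text
time: 2.4
ee_pos: [0.3322, 0.3669, 0.2316]
ee_rot: [-3.141, -0.001, 0.198]
force: [1.8, 1.0, 0.6]
opening: 0.996
finger_force: 0.0
```

{"method": "carry_out", "body": {"fingers": [100, 100, 100, 100, 100, 100, 100, 100, 100, 100], "travel": [[0.03, 0.158, 0], [0.03, 0.158, 0], [0.03, 0.158, 0], [0.03, 0.158, 0], [0.03, 0.158, 0], [0.03, 0.158, 0], [0.03, 0.158, 0], [0.03, 0.158, 0], [0.03, 0.158, 0], [0.03, 0.158, 0]], "spin": [0, 0, 0, 0, 0, 0, 0, 0, 0, 0]}}

```text
time: 3.4
ee_pos: [0.5134, -0.0805, 0.2317]
ee_rot: [3.142, -0.001, 0.197]
force: [1.2, 0.6, 0.7]
opening: 0.999
finger_force: 0.0
```

```bash
cat >> h.py <<'E'
def todo(x,y,z,yaw):
    s=get_state(); M=R.from_euler('xyz',s['ee_rot']).as_matrix()
    d=M.T@(np.array([x,y,z])-s['ee_pos'])/.3; dy=(yaw-s['ee_rot'][2]+np.pi)%(2*np.pi)-np.pi
    print('t',round(s['time'],2),'at',np.round(s['ee_pos'],4),np.round(s['ee_rot'],3),'F',np.round(s['force'],1),'op',round(s['opening'],3),'-> travel',np.round(d,4),'(mm)',np.round(d*300,1),'spin(if roll=pi)',round(-np.degrees(dy)/45,4))
def cov(x,y,z,yaw):
    b=[];
    for cx in(-95,95):
        for cy in(-60,60): b.append((cx,cy,5))
    for cx in(-30,30):
        for cy in(-6,6): b.append((cx,cy,35)); b.append((cx,cy,5))
    b+= [(77.5,0,15),(-77.5,0,15)]
    b=np.array(b)/1000.; c,s=np.cos(yaw),np.sin(yaw)
    return np.c_[x+c*b[:,0]-s*b[:,1],y+s*b[:,0]+c*b[:,1],z+b[:,2]]
def crop(im,uv,h,k):
    """crop around uv mean, scale k"""
    u,v=np.round(uv).astype(int); return cv2.resize(im[max(v-h,0):v+h,max(u-h,0):u+h],None,fx=k,fy=k,interpolation=cv2.INTER_CUBIC),(max(u-h,0),max(v-h,0))
def overlay(n,im,P,center,h,k):
    c,(u0,v0)=crop(im,proj(n,center)[0],h,k)
    for u,v in proj(n,P): cv2.circle(c,(int((u-u0+.5)*k),int((v-v0+.5)*k)),3,(0,0,255),1)
    return c
E
python3 - <<'E'
from h import *
todo(.552,-.1675,.15,.199)
P=cov(.552,-.1675,.065,.199)
a=[overlay(n,cv2.imread(f'pics/{n}0.png'),P,[.552,-.167,.08],50,4) for n in('top','scene')]
cv2.imwrite('pics/ov.png',np.hstack(a))
E
```

```text
t 3.4 at [ 0.5134 -0.0805  0.2317] [ 3.142e+00 -1.000e-03  1.970e-01] F [1.2 0.6 0.7] op 0.999 -> travel [0.069  0.3096 0.2725] (mm) [20.7 92.9 81.7] spin(if roll=pi) -0.0022
```

View pics/ov.png

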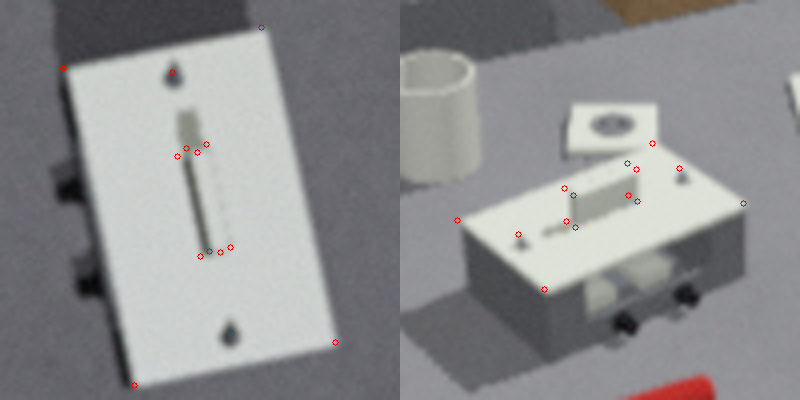

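The overlay fits both views within about 1 mm: the plate corners, the pins (172,72 and 230,332) and the fin. The glands are at the left, so the box yaw is 0.199.

{"method": "carry_out", "body": {"fingers": [100, 100, 100, 100, 100, 100, 100, 100, 100], "travel": [[0.022, 0.105, 0.04], [0.022, 0.105, 0.04], [0.024, 0.1, 0.04], [0, 0, 0.1], [0, 0, 0.1], [0, 0, 0.1], [0, 0, 0.05], [0, 0, 0.02], [0, 0, 0]], "spin": [0, 0, 0, 0, 0, 0, 0, 0, 0]}}

```text
time: 4.3
ee_pos: [0.5509, -0.1657, 0.0838]
ee_rot: [-3.141, 0.001, 0.197]
force: [-0.1, -0.8, 0.5]
opening: 0.998
finger_force: 0.0
```

```bash
python3 - <<'E'
from h import *
todo(.5515,-.168,.078,.199)
P=cov(.5515,-.168,.065,.199)
a=[overlay(n,snapshot(n)[:,:,::-1].copy(),P,[.552,-.167,.1],50,4) for n in('top','scene')]
cv2.imwrite('pics/ov2.png',np.hstack(a))
E
```

```text
t 4.3 at [ 0.5509 -0.1657  0.0838] [-3.141e+00  1.000e-03  1.970e-01] F [-0.1 -0.8  0.5] op 0.998 -> travel [0.0003 0.008  0.0195] (mm) [0.1 2.4 5.8] spin(if roll=pi) -0.0021
```

View pics/ov2.png

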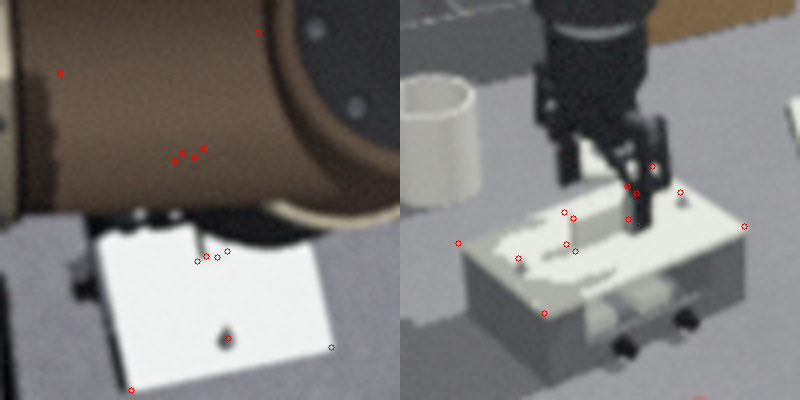

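The gripper straddles the fin: its front finger is at (640,215) and its back finger at (570,170). I'll correct by 2 mm, go down and close.

{"method": "carry_out", "body": {"fingers": [100, 60, 30, 10, 10, 10, 10, 10, 10], "travel": [[0, 0.008, 0.018], [0, 0, 0], [0, 0, 0], [0, 0, 0], [0, 0, 0], [0, 0, 0], [0, 0, 0], [0, 0, 0], [0, 0, 0]], "spin": [0, 0, 0, 0, 0, 0, 0, 0, 0], "force": 40}}

```text
time: 5.3
ee_pos: [0.5518, -0.168, 0.0791]
ee_rot: [3.141, -0.0, 0.197]
force: [-0.7, 1.1, 3.0]
opening: 0.131
finger_force: 39.6
```

{"method": "carry_out", "body": {"fingers": [10, 10, 10, 10, 10, 10], "travel": [[0, 0, -0.03], [0, 0, -0.03], [0, 0, -0.05], [0, 0, -0.1], [0, 0, -0.1], [0, 0, 0]], "spin": [0, 0, 0, 0, 0, 0]}}

```text
time: 5.9
ee_pos: [0.5542, -0.1684, 0.1772]
ee_rot: [3.139, -0.007, 0.198]
force: [1.1, 0.8, -1.0]
opening: 0.133
finger_force: 39.1
```

```bash
python3 - <<'E'
from h import *
todo(.5325,.187,.15,-.047)
s=get_state(); p=s['ee_pos']; print(s['joints'],s['finger_force'])
P=cov(p[0],p[1],p[2]-.0137,s['ee_rot'][2])
n='scene'; im=snapshot(n); b=im[:,:,::-1].copy()
c=overlay(n,b,P,[.552,-.167,.1],60,8)
c=cv2.resize(c,(590,590)); cv2.imwrite('pics/lift.png',c)
for l in('pivot_a','tip_a','pivot_b','tip_b'):
    for r in landmark_of(l,n)[:3]: print(l,round(r['p'],2),r['uv'])
E
```

```text
t 5.9 at [ 0.5542 -0.1684  0.1772] [ 3.139 -0.007  0.198] F [ 1.1  0.8 -1. ] op 0.133 -> travel [ 0.1615 -1.1759  0.0888] (mm) [  48.5 -352.8   26.6] spin(if roll=pi) 0.312
[ 4.34698214e-02  2.39230109e-01 -2.87568466e-01  1.55733642e-03
 -1.03624305e+00  1.72456774e+00] 39.112937450408936
pivot_a 0.61 [227.1, 208.9]
pivot_a 0.6 [245.2, 201.4]
tip_a 0.6 [234.4, 202.5]
tip_a 0.5 [227.8, 152.5]
tip_a 0.41 [242.3, 190.4]
pivot_b 0.61 [227.1, 208.9]
pivot_b 0.6 [245.2, 201.4]
tip_b 0.6 [234.4, 202.5]
tip_b 0.5 [227.8, 152.5]
tip_b 0.41 [242.3, 190.4]
```

View pics/lift.png

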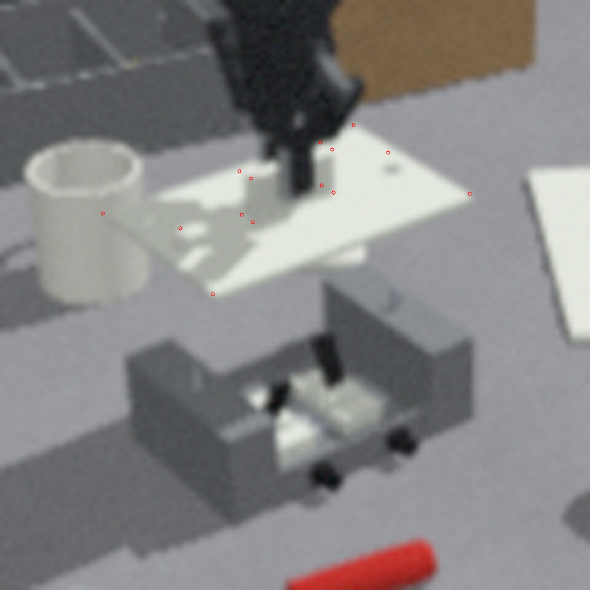

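The cover is held level and clear of the pins. The black switch on the -x side (322,340) leans away from the glands, and the +x one (275,395) leans towards them, so switch a is at x = -27. Next I'll carry the cover to the mat.

{"method": "carry_out", "body": {"fingers": [10, 10, 10, 10, 10, 10, 10, 10, 10, 10], "travel": [[0, 0, 0], [0, 0, 0], [-0.01, -0.08, 0], [-0.018, -0.15, 0], [-0.018, -0.16, 0], [-0.018, -0.16, 0], [-0.018, -0.16, 0], [-0.018, -0.16, 0], [-0.018, -0.16, 0], [-0.008, -0.1, 0]], "spin": [0.156, 0.156, 0, 0, 0, 0, 0, 0, 0, 0]}}

```text
time: 7.15
ee_pos: [0.5292, 0.1752, 0.171]
ee_rot: [3.141, 0.001, -0.046]
force: [0.4, -1.1, -1.3]
opening: 0.131
finger_force: 39.3
```

{"method": "carry_out", "body": {"fingers": [10, 10, 10, 10], "travel": [[0, -0.049, 0.05], [0, 0, 0.1], [0, 0, 0.05], [0, 0, 0]], "spin": [0, 0, 0, 0]}}

```text
time: 7.55
ee_pos: [0.5287, 0.1861, 0.1086]
ee_rot: [3.138, 0.005, -0.048]
force: [0.0, -0.3, -1.4]
opening: 0.125
finger_force: 39.2
```

```bash
python3 - <<'E'
from h import *
todo(.5325,.187,.022,-.047)
E
```

```text
t 7.55 at [0.5287 0.1861 0.1086] [ 3.138  0.005 -0.048] F [ 0.  -0.3 -1.4] op 0.125 -> travel [ 0.0139 -0.0048  0.2885] (mm) [ 4.2 -1.4 86.6] spin(if roll=pi) -0.001
```

{"method": "carry_out", "body": {"fingers": [10, 10, 10, 10, 10, 10, 10], "travel": [[0.007, -0.002, 0.08], [0.007, -0.002, 0.1], [0, 0, 0.07], [0, 0, 0.03], [0, 0, 0], [0, 0, 0.01], [0, 0, 0]], "spin": [0, 0, 0, 0, 0, 0, 0]}}

```text
time: 8.25
ee_pos: [0.5356, 0.1885, 0.0259]
ee_rot: [-3.141, -0.001, -0.048]
force: [-0.2, -0.0, -0.7]
opening: 0.131
finger_force: 39.3
```

```bash
python3 - <<'E'
from h import *
todo(.5325,.187,.018,-.047)
P=cov(.5325,.187,.004,-.047)
n='scene'; c=overlay(n,snapshot(n)[:,:,::-1].copy(),P,[.53,.187,.03],60,5)
cv2.imwrite('pics/mat.png',c)
E
```

```text
t 8.25 at [0.5356 0.1885 0.0259] [-3.141e+00 -1.000e-03 -4.800e-02] F [-0.2 -0.  -0.7] op 0.131 -> travel [-0.0101  0.0055  0.0262] (mm) [-3.   1.7  7.9] spin(if roll=pi) -0.0008
```

View pics/mat.png

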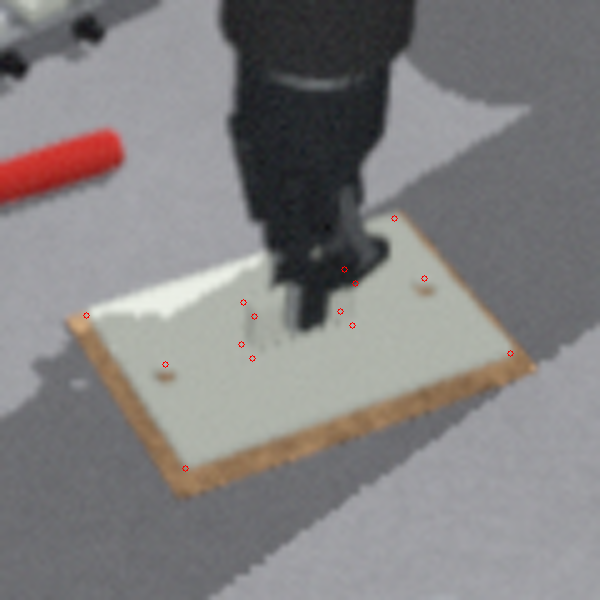

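The plate hovers over the mat with cork showing along the near and left edges, so it is well placed. I'll lower it slowly, release it and back off.

{"method": "carry_out", "body": {"fingers": [10, 10, 10, 10, 10], "travel": [[-0.005, 0.003, 0.012], [0, 0, 0.007], [0, 0, 0.005], [0, 0, 0.003], [0, 0, 0]], "spin": [0, 0, 0, 0, 0]}}

```text
time: 8.8
ee_pos: [0.5334, 0.1873, 0.0181]
ee_rot: [3.141, -0.0, -0.047]
force: [-5.5, -0.9, 13.1]
opening: 0.13
finger_force: 41.4
```

{"method": "carry_out", "body": {"fingers": [60, 100, 100, 100, 100, 100, 100, 100, 0, 0], "travel": [[0, 0, 0], [0, 0, 0], [0, 0, 0], [0, 0, 0], [0, 0, -0.08], [0, 0, -0.15], [0, 0, -0.15], [0, 0, -0.12], [0.013, 0.15, 0], [0.013, 0.15, 0]], "spin": [0, 0, 0, 0, 0, 0, 0, 0, 0, 0]}}

```text
time: 9.8
ee_pos: [0.5375, 0.0973, 0.1682]
ee_rot: [-3.14, -0.003, -0.045]
force: [1.2, -0.4, -0.4]
opening: 0.691
finger_force: 0.0
```

```bash
python3 - <<'E'
from h import *
np.set_printoptions(precision=4,suppress=True)
x,y,w=.5515,-.168,.199
Rz=R.from_euler('z',w).as_matrix()
def B(p): return np.array([x,y,0])+Rz@np.array(p)/1000
todo(*B([-27,-35,140]),w)
ims={n:snapshot(n)[:,:,::-1].copy() for n in('scene','top')}
P=[]
for sx,an in((-27,-.5),(27,.5)):
    P+= [B([sx,0,20]),B([sx,38*np.sin(an),20+38*np.cos(an)])]
P+= [B([77.5,0,80]),B([-77.5,0,80])]
cv2.imwrite('pics/sw.png',np.hstack([overlay(n,ims[n],np.array(P),[x,y,.04],40,5) for n in ims]))
for n in ims:
    for l,z in (('pin_a',.08),('cover',.004),('tip_a',.053)):
        for r in landmark_of(l,n)[:4]: print(n,l,round(r['p'],2),np.array(r['uv']),ray(n,r['uv'],z)[0])
    print(proj(n,np.array(P)))
E
```

```text
t 9.8 at [0.5375 0.0973 0.1682] [-3.14  -0.003 -0.045] F [ 1.2 -0.4 -0.4] op 0.691 -> travel [0.027  1.0164 0.0925] (mm) [  8.1 304.9  27.7] spin(if roll=pi) -0.3108
scene pin_a 0.7 [253.2 180. ] [ 0.4779 -0.1884  0.08  ]
scene pin_a 0.59 [214.9 192.2] [ 0.6153 -0.1773  0.08  ]
scene cover 0.67 [302.7 274. ] [0.5194 0.1903 0.004 ]
scene cover 0.63 [393.8 257.7] [0.2585 0.2542 0.004 ]
scene tip_a 0.57 [234.9 175.7] [ 0.5013 -0.2825  0.053 ]
scene tip_a 0.41 [240.  191.2] [ 0.527  -0.1856  0.053 ]
scene tip_a 0.39 [230.3 203.8] [ 0.5837 -0.134   0.053 ]
[[242.4352 201.4294]
 [238.8034 190.4019]
 [228.7564 207.3738]
 [231.6493 201.18  ]
 [214.2093 197.0975]
 [254.5474 180.5572]]
top pin_a 0.97 [352.2 162.4] [ 0.6264 -0.1535  0.08  ]
top pin_a 0.8 [366.2 225.7] [ 0.4787 -0.1823  0.08  ]
top cover 0.94 [393.8 330.9] [ 0.2221 -0.2611  0.004 ]
top cover 0.67 [212.5 210.5] [0.5241 0.1865 0.004 ]
top cover 0.63 [191.7 314.5] [0.2654 0.2386 0.004 ]
top tip_a 0.6 [352.  180.9] [ 0.5872 -0.1561  0.053 ]
top tip_a 0.55 [366.3 203. ] [ 0.534  -0.1889  0.053 ]
[[357.5794 208.1508]
 [367.3336 205.2235]
 [352.741  186.7871]
 [347.4245 186.2674]
 [351.8258 161.9516]
 [366.6581 227.0783]]
```

View pics/sw.png

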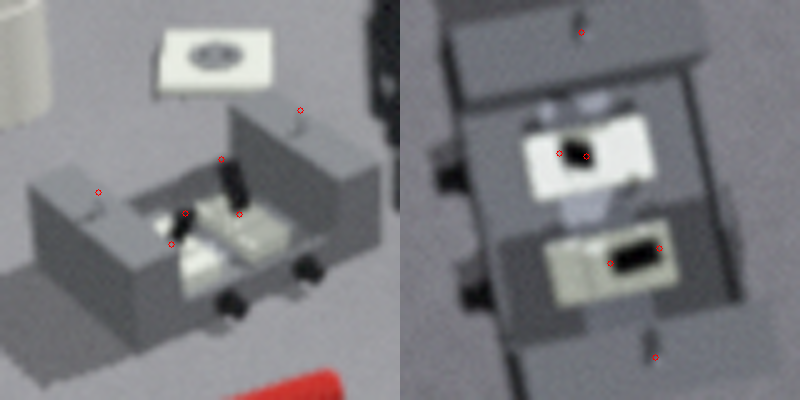

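The projected switch poses match both views: a at x = -27 leaning away, and b leaning towards the glands. The cover lies on the mat. Next I'll go with shut fingers to the -y side of switch a.

{"method": "carry_out", "body": {"fingers": [0, 0, 0, 0, 0, 0, 0, 0, 0, 0], "travel": [[0.005, 0.14, 0], [0.005, 0.15, 0], [0.005, 0.15, 0], [0.005, 0.15, 0], [0.005, 0.15, 0], [0.005, 0.15, 0], [0.005, 0.12, 0], [0, 0, 0], [0, 0, 0], [0, 0, 0]], "spin": [0, 0, 0, 0, 0, 0, 0, -0.156, -0.155, 0]}}

```text
time: 11.2
ee_pos: [0.5333, -0.2058, 0.1664]
ee_rot: [-3.141, 0.001, 0.199]
force: [-0.6, 0.6, -0.0]
opening: -0.001
finger_force: 0.0
```

```bash
python3 - <<'E'
from h import *
todo(.5349,-.2224,.040,.199)
E
```

```text
t 11.2 at [ 0.5333 -0.2058  0.1664] [-3.141e+00  1.000e-03  1.990e-01] F [-0.6  0.6 -0. ] op -0.001 -> travel [-0.0054  0.0553  0.4213] (mm) [ -1.6  16.6 126.4] spin(if roll=pi) -0.0004
```

{"method": "carry_out", "body": {"fingers": [0, 0, 0, 0, 0, 0, 0, 0], "travel": [[-0.005, 0.055, 0], [0, 0, 0.03], [0, 0, 0.1], [0, 0, 0.13], [0, 0, 0.1], [0, 0, 0.06], [0, 0, 0], [0, 0, 0]], "spin": [0, 0, 0, 0, 0, 0, 0, 0]}}

```text
time: 12.0
ee_pos: [0.535, -0.2221, 0.0408]
ee_rot: [3.142, 0.001, 0.196]
force: [0.1, 0.7, 0.2]
opening: -0.003
finger_force: 0.0
```

{"method": "carry_out", "body": {"fingers": [0, 0, 0, 0, 0, 0, 0], "travel": [[0, -0.03, 0], [0, -0.03, 0], [0, -0.03, 0], [0, -0.02, 0], [0, -0.02, 0], [0, -0.02, 0], [0, 0, 0]], "spin": [0, 0, 0, 0, 0, 0, 0]}}

```text
time: 12.7
ee_pos: [0.5255, -0.1776, 0.0407]
ee_rot: [-3.141, 0.0, 0.197]
force: [0.0, 0.4, -0.4]
opening: 0.001
finger_force: 0.0
```

{"method": "carry_out", "body": {"fingers": [0, 0, 0, 0], "travel": [[0, -0.01, 0], [0, -0.01, 0], [0, 0, 0], [0, 0, 0]], "spin": [0, 0, 0, 0]}}

```text
time: 13.1
ee_pos: [0.5249, -0.1739, 0.041]
ee_rot: [3.14, 0.0, 0.197]
force: [0.3, -10.0, -0.3]
opening: -0.002
finger_force: 4.3
```

```bash
python3 - <<'E'
from h import *
todo(.5262,-.1733,.04,.199)
E
```

```text
t 13.1 at [ 0.5249 -0.1739  0.041 ] [3.14  0.    0.197] F [  0.3 -10.   -0.3] op -0.002 -> travel [ 0.0045 -0.0011  0.0033] (mm) [ 1.4 -0.3  1. ] spin(if roll=pi) -0.0032
```

There is a 10 N reaction exactly where the hard stop should be. I'll back off, rise and look.

{"method": "carry_out", "body": {"fingers": [0, 0, 0, 0, 0, 0, 100, 100, 100, 100], "travel": [[0, 0.05, 0], [0, 0.08, 0], [0, 0, -0.08], [0, 0, -0.15], [0, 0, -0.15], [0, 0, -0.05], [0, -0.1, 0], [0, -0.16, 0], [0, -0.16, 0], [0, -0.16, 0]], "spin": [0, 0, 0, 0, 0, 0, 0, 0, 0, 0]}}

```text
time: 14.1
ee_pos: [0.4978, -0.0392, 0.1697]
ee_rot: [-3.141, 0.0, 0.195]
force: [1.5, 0.9, -0.0]
opening: 0.677
finger_force: 0.0
```

{"method": "carry_out", "body": {"fingers": [100, 100, 100, 100, 100, 100, 100, 100], "travel": [[0, 0, 0], [0, 0, 0], [0, -0.1, 0], [0, -0.16, 0], [0, -0.16, 0], [0, -0.16, 0], [0, -0.1, 0], [0, 0, 0]], "spin": [0.156, 0.155, 0, 0, 0, 0, 0, 0]}}

```text
time: 14.9
ee_pos: [0.5086, 0.1667, 0.1694]
ee_rot: [-3.141, 0.0, -0.045]
force: [1.2, 0.1, -0.3]
opening: 1.0
finger_force: 0.0
```

```bash
python3 - <<'E'
from h import *
np.set_printoptions(precision=4,suppress=True)
x,y,w=.5515,-.168,.199
Rz=R.from_euler('z',w).as_matrix()
def B(p): return np.array([x,y,0])+Rz@np.array(p)/1000
todo(.5334,.1873,.15,-.047)
P=[]
for sx,an in((-27,.5),(27,.5)):
    P+= [B([sx,0,20]),B([sx,38*np.sin(an),20+38*np.cos(an)])]
ims={n:snapshot(n)[:,:,::-1].copy() for n in('scene','top')}
a=overlay('scene',ims['scene'],np.array(P),[x,y,.04],40,5)
b=overlay('scene',ims['scene'],cov(.5334,.1873,.004,-.047),[.53,.187,.02],50,4)
cv2.imwrite('pics/sw2.png',np.hstack([a,b]))
for r in landmark_of('tip_a','top')[:3]: print(r['p'],ray('top',r['uv'],.053)[0])
print(P[1],P[3])
E
```

```text
t 14.9 at [0.5086 0.1667 0.1694] [-3.141  0.    -0.045] F [ 1.2  0.1 -0.3] op 1.0 -> travel [ 0.0794 -0.0724  0.0648] (mm) [ 23.8 -21.7  19.4] spin(if roll=pi) 0.0029
0.53 [ 0.5221 -0.1574  0.053 ]
0.45 [ 0.5798 -0.153   0.053 ]
[ 0.5214 -0.1555  0.0533] [ 0.5744 -0.1448  0.0533]
```

View pics/sw2.png

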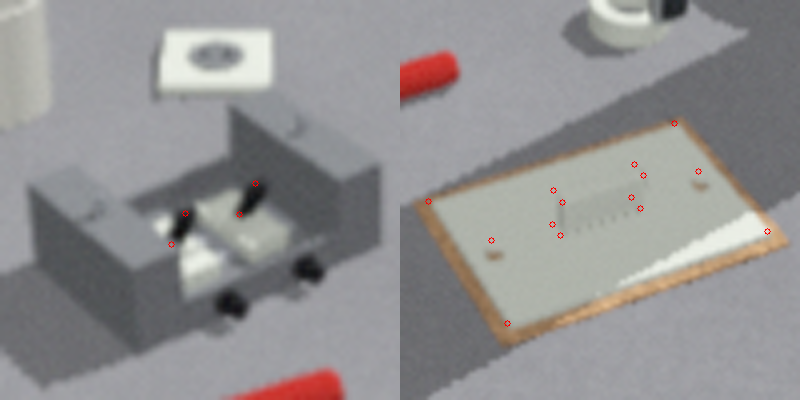

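Both switches now lean towards the glands at their stops, and the cover lies inside the mat. I'll regrasp it at the same pose.

{"method": "carry_out", "body": {"fingers": [100, 100, 100, 100, 100, 100, 100, 100, 100], "travel": [[0.04, -0.036, 0], [0.04, -0.036, 0], [0, 0, 0.06], [0, 0, 0.12], [0, 0, 0.12], [0, 0, 0.1], [0, 0, 0.06], [0, 0, 0], [0, 0, 0]], "spin": [0, 0, 0, 0, 0, 0, 0, 0, 0]}}

```text
time: 15.95
ee_pos: [0.5336, 0.1831, 0.0322]
ee_rot: [3.141, 0.0, -0.049]
force: [0.3, 1.2, -0.2]
opening: 1.003
finger_force: 0.0
```

```bash
python3 - <<'E'
from h import *
todo(.5334,.1873,.019,-.047)
E
```

```text
t 15.95 at [0.5336 0.1831 0.0322] [ 3.141  0.    -0.049] F [ 0.3  1.2 -0.2] op 1.003 -> travel [-0.0012 -0.014   0.0439] (mm) [-0.4 -4.2 13.2] spin(if roll=pi) -0.0024
```

{"method": "carry_out", "body": {"fingers": [100, 100, 50, 10, 10, 10, 10, 10, 10, 10], "travel": [[0, -0.014, 0.02], [0, 0, 0.023], [0, 0, 0], [0, 0, 0], [0, 0, 0], [0, 0, 0], [0, 0, 0], [0, 0, 0], [0, 0, 0], [0, 0, 0]], "spin": [0, 0, 0, 0, 0, 0, 0, 0, 0, 0], "force": 40}}

```text
time: 16.95
ee_pos: [0.5335, 0.1884, 0.0192]
ee_rot: [-3.141, -0.0, -0.048]
force: [-0.8, 0.6, 4.4]
opening: 0.126
finger_force: 39.6
```

{"method": "carry_out", "body": {"fingers": [10, 10, 10, 10, 10, 10, 10], "travel": [[0, 0, -0.04], [0, 0, -0.1], [0, 0, -0.14], [0, 0, -0.14], [0, 0, -0.1], [0, 0, 0], [0, 0, 0]], "spin": [0, 0, 0, 0, 0, 0, 0]}}

```text
time: 17.65
ee_pos: [0.5332, 0.1883, 0.1758]
ee_rot: [-3.14, -0.001, -0.048]
force: [-0.4, -0.2, -2.3]
opening: 0.129
finger_force: 39.1
```

```bash
python3 - <<'E'
from h import *
todo(.5518,-.168,.15,.197)
s=get_state();M=R.from_euler('z',.197).as_matrix()@np.diag([1,-1,-1]); print('after rot',M.T@(np.array([.5518,-.168,.15])-s['ee_pos'])/.3)
E
```

```text
t 17.65 at [0.5332 0.1883 0.1758] [-3.14e+00 -1.00e-03 -4.80e-02] F [-0.4 -0.2 -2.3] op 0.129 -> travel [0.119  1.1833 0.0844] (mm) [ 35.7 355.   25.3] spin(if roll=pi) -0.312
after rot [-0.17157327  1.17673307  0.08596015]
```

{"method": "carry_out", "body": {"fingers": [10, 10, 10, 10, 10, 10, 10, 10, 10, 10], "travel": [[0, 0, 0], [0, 0, 0], [-0.015, 0.1, 0], [-0.02, 0.14, 0], [-0.025, 0.16, 0], [-0.025, 0.16, 0], [-0.025, 0.16, 0], [-0.025, 0.16, 0], [-0.02, 0.16, 0], [-0.015, 0.1, 0]], "spin": [-0.156, -0.156, 0, 0, 0, 0, 0, 0, 0, 0]}}

```text
time: 18.65
ee_pos: [0.549, -0.1599, 0.1731]
ee_rot: [-3.141, 0.003, 0.196]
force: [-0.3, 0.1, -1.2]
opening: 0.13
finger_force: 39.3
```

{"method": "carry_out", "body": {"fingers": [10, 10, 10, 10], "travel": [[0, 0.037, 0.05], [0, 0, 0.08], [0, 0, 0], [0, 0, 0]], "spin": [0, 0, 0, 0]}}

```text
time: 19.05
ee_pos: [0.5517, -0.1676, 0.1348]
ee_rot: [-3.141, 0.003, 0.198]
force: [0.6, 0.3, -0.5]
opening: 0.127
finger_force: 39.2
```

```bash
python3 - <<'E'
from h import *
todo(.5518,-.168,.098,.197)
E
```

```text
t 19.05 at [ 0.5517 -0.1676  0.1348] [-3.141e+00  3.000e-03  1.980e-01] F [ 0.6  0.3 -0.5] op 0.127 -> travel [0.0004 0.0013 0.1225] (mm) [ 0.1  0.4 36.8] spin(if roll=pi) 0.001
```

{"method": "carry_out", "body": {"fingers": [10, 10, 10, 10, 10], "travel": [[0, 0.001, 0.05], [0, 0, 0.045], [0, 0, 0], [0, 0, 0], [0, 0, 0]], "spin": [0, 0, 0, 0, 0]}}

```text
time: 19.55
ee_pos: [0.5531, -0.1682, 0.1082]
ee_rot: [3.141, -0.001, 0.198]
force: [0.4, 1.2, -1.4]
opening: 0.129
finger_force: 39.2
```

{"method": "carry_out", "body": {"fingers": [10, 10, 10, 10, 10, 10], "travel": [[0, 0, 0.01], [0, 0, 0.01], [0, 0, 0.01], [0, 0, 0.01], [0, 0, 0], [0, 0, 0]], "spin": [0, 0, 0, 0, 0, 0]}}

```text
time: 20.15
ee_pos: [0.5526, -0.1684, 0.0953]
ee_rot: [3.142, 0.0, 0.197]
force: [0.0, -0.2, -0.6]
opening: 0.129
finger_force: 39.3
```

{"method": "carry_out", "body": {"fingers": [10, 10, 10, 10, 10], "travel": [[-0.002, 0, 0.007], [0, 0, 0.007], [0, 0, 0.006], [0, 0, 0], [0, 0, 0]], "spin": [0, 0, 0, 0, 0]}}

```text
time: 20.65
ee_pos: [0.552, -0.1685, 0.0894]
ee_rot: [3.142, 0.0, 0.197]
force: [0.3, 1.0, -1.3]
opening: 0.13
finger_force: 39.3
```

```bash
python3 - <<'E'
from h import *
todo(.5518,-.168,.0802,.197)
E
```

```text
t 20.65 at [ 0.552  -0.1685  0.0894] [3.142 0.    0.197] F [ 0.3  1.  -1.3] op 0.13 -> travel [-0.0005 -0.0016  0.0306] (mm) [-0.2 -0.5  9.2] spin(if roll=pi) 0.0003
```

The cover is over the pins with no contact force, so I'll keep lowering.

{"method": "carry_out", "body": {"fingers": [10, 10, 10, 10, 10, 10], "travel": [[0, 0, 0.008], [0, 0, 0.008], [0, 0, 0.008], [0, 0, 0.005], [0, 0, 0], [0, 0, 0]], "spin": [0, 0, 0, 0, 0, 0]}}

```text
time: 21.25
ee_pos: [0.552, -0.1685, 0.0807]
ee_rot: [3.142, 0.0, 0.197]
force: [0.9, -0.5, -1.4]
opening: 0.132
finger_force: 39.3
```

{"method": "carry_out", "body": {"fingers": [10, 10, 10], "travel": [[0, 0, 0.003], [0, 0, 0], [0, 0, 0]], "spin": [0, 0, 0]}}

```text
time: 21.55
ee_pos: [0.5522, -0.1685, 0.0802]
ee_rot: [3.141, -0.0, 0.197]
force: [-1.1, 0.5, 4.3]
opening: 0.128
finger_force: 40.0
```

Contact comes at 0.0802, exactly the seated height. I'll release, rise and check.

{"method": "carry_out", "body": {"fingers": [50, 100, 100, 100, 100, 100, 100, 100, 100, 100], "travel": [[0, 0, 0], [0, 0, 0], [0, 0, 0], [0, 0, 0], [0, 0, -0.05], [0, 0, -0.1], [0, 0, -0.15], [0, 0, -0.1], [0, -0.15, 0], [0, -0.15, 0]], "spin": [0, 0, 0, 0, 0, 0, 0, 0, 0, 0]}}

```text
time: 22.55
ee_pos: [0.5346, -0.08, 0.2008]
ee_rot: [-3.142, -0.002, 0.194]
force: [1.3, 1.3, -0.7]
opening: 1.003
finger_force: 0.0
```

{"method": "carry_out", "body": {"fingers": [100, 100, 100, 100, 100, 100], "travel": [[0, -0.15, 0], [0, -0.15, 0], [0, -0.15, 0], [0, -0.1, 0], [0, 0, 0], [0, 0, 0]], "spin": [0, 0, 0, 0, 0, 0]}}

```text
time: 23.15
ee_pos: [0.5019, 0.0823, 0.1999]
ee_rot: [-3.142, -0.0, 0.199]
force: [0.1, -0.5, -0.9]
opening: 1.001
finger_force: 0.0
```

```bash
python3 - <<'E'
from h import *
todo(.5,.1,.2,.197)
P=cov(.552,-.1685,.065,.197)
cv2.imwrite('pics/end.png',np.hstack([overlay(n,snapshot(n)[:,:,::-1].copy(),P,[.552,-.167,.08],50,4) for n in('top','scene')]))
E
```

```text
t 23.15 at [0.5019 0.0823 0.1999] [-3.142 -0.     0.199] F [ 0.1 -0.5 -0.9] op 1.001 -> travel [ 0.0055 -0.0592 -0.0005] (mm) [  1.6 -17.7  -0.1] spin(if roll=pi) 0.0029
```

View pics/end.png

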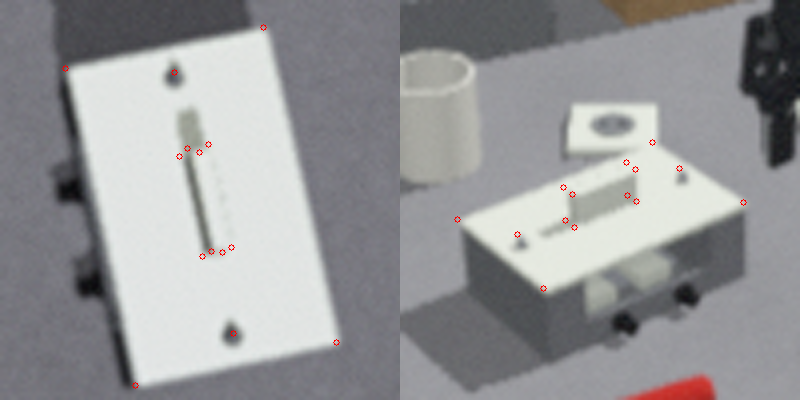

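The cover is home on both pins, which show through at (174,73) and (232,332). It sits as it did at the start, and nothing else has moved.

```bash
python3 -c "
from workcell import *
print(close_job())"
```

```text
the job is handed in; nothing more can be done
None
```

The job is handed in at about 23 s of the 67 s allowed: the cover went onto the mat and is now back home on both pins, both switches were seen leaning towards the glands before it went back on, and I saw nothing else disturbed; no verdict came back.

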